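# Tighten the loose platform screw of a bench shaker

### The arm

A 6-joint arm with a two-finger parallel gripper is mounted at the origin on the work surface. World frame = base frame: x ahead of the robot, y to its left, z up, the work surface at z = 0. Lengths are in m, angles in rad, forces in N, time in s.
With the tool pointing down it reaches from about 0.25 to 0.775 m from the base axis. Payload 8.9 kg.
Tool frame: the origin (TCP) lies midway between the tips of the shut fingers; the grasp point (between the pads) lies tcp_to_grasp behind it (tcp_to_grasp is the distance from the TCP to the grasp point, in m); z points along the fingers, y is the direction in which the jaws open and shut (so a half turn about z gives the same grasp; the last joint's range is limited). The gripper opens to 85 mm and grips with 20 to 120 N. Pads are 22 mm wide; open, the fingers measure 114 mm over their backs; the gripper's body (76 mm by 85 mm) begins 54 mm behind the grasp point. The pads swing forward as they close: fully open they stand 13 mm farther back than shut.
Start: joints at [-1.295, 0.291, -0.153, 1.127, 0, 1.431], TCP at [0.212, -0.48, 0.231] pointing down, gripper open.
Joint ranges: [-2.52, 2.52], [-0.91, 1.74], [-1.3, 1.37], [-1.96, 2.02], [-1.52, 1.47], [-3.14, 3.14]. Speed limits (rad/s): [2.22, 2.22, 2.79, 3.14, 3.14, 3.14].

### API

Orientations are given as a unit quaternion [x, y, z, w].
In Python, from workcell import state, snapshot, camera_model, sign_off, tcp_to_grasp gives the robot as it stands. The module is installed in compiled form; this text tells all that it offers.
- The arm moves only by the shell command python3 -m pendant 'ROWS' [OPENING] [FORCE]. ROWS is JSON, a list of rows, each an object with "travel": the shift along the tool's x, y, z in mm, a list of three; "roll": the turn about the tool's z in degrees. A call has 1 to 5 rows; each row is the pose to reach, as a shift and turn from the pose commanded when the call began, along the tool's axes at that moment; what a row does not reach only later rows make up. A row lasts 1/8 s, in which the tool goes at most 62.5 mm and 10.7 degrees, less where a joint would pass 70% of its speed; a pose out of reach is approached as far as the arm can. A call with a gripper value outside its range is refused whole. OPENING is the closure, from 0 (fully open) to 1 (shut), set as the call begins (- or left out, the last holds). The fingers move at their own pace and stop on an object; FORCE is the grip in N (left out, the last holds). Time passes only in rows, so rows that repeat a pose let the fingers close. It gives the time, the measured TCP pose, the force and the opening at its end, in the units of the state.
- state(): the state, without advancing time (a new reading comes with each control period).
- snapshot(name): name is "side" or "top" or "wrist"; returns the picture (420x560x3 uint8, red, green, blue); there is no depth.
- camera_model(name): a dict with "camera_matrix" (3x3 intrinsics, pixels), "cam_to_world" (4x4, takes a point from camera to world coordinates). Camera axes: x right, y up, looking along -z (the intrinsics and any distortion apply to the point x, -y, -z); pixel columns grow to the right and rows downward; lengths in m; the calibration is good to about 2 mm. A picture is of the moment at which its call begins: read the wrist's pose just before it. camera_model takes no time and is no camera call; for the wrist camera it gives the pose at the moment of the call.
- sign_off(): hands the job in, once; it reports no verdict.
The state is a dict: "time": time; "qpos": joint angles; "joint_velocities": joint speeds; "effort": joint torques, N m; "ee_pos": TCP position; "eef_rot": TCP orientation; "contact_force": force on the tool from outside, world axes, zero at the start; "moment": the same for the moment, N m; "grip_width": opening from 0.0 (shut) to 1.0 (fully open).
Only numpy, scipy, OpenCV 4.12 (cv2) and the standard library are available. Lean on these libraries where they do the work, as an engineer would, in place of code of your own. Each camera call takes 0.05 s, during which the arm holds its last target. There are 200 camera calls.

### The job

One of the three captive screws on the shaker's platform has been left undone; the other two are tight. Take the orange-handled fork key, turn the undone screw clockwise with it until it is fully home at its stop, then stand the key upright back on its round mat and let go. Touch that screw and its collar only with the key, and leave the other two tight.

Things in the scene. Friction and masses are not known exactly. Their poses are not given: they have to be found in the camera images.
- key_grip (a point): Handle centre of the loose upright fork key (84 mm tall, 0.12 kg), 60 mm above its underside; stands on a pale round mat (130 mm wide, 3 mm thick). z up. Orange flat handle: 46 mm along x, 22 along y (grip across y), 34-84 mm up. Steel fork below: bridge 26-34 mm up, two plates 48 mm along x, 6 thick, 26 deep, 22 mm gap along y. Same after a half turn.
- seat_a: Seat of the undone screw, fixed on a blue shaker (360 x 180 mm). Origin: screw axis, at the platform top (70 mm up); z up, y along the row of 3 like screws, 110 mm apart, any may be undone. On it a disc (56 mm wide, top 8 mm above origin) with a red bar 56 x 10 mm, 8-26 mm above origin, that the fork straddles (play 6 mm and 0.26 rad: turn the key 0.26 past). White marks: tight direction.
- screw_a (a joint): Turn of the undone screw, rad: 0 = bar along the seat's x; grows clockwise seen from above, so the bar lies at minus this angle about the seat's z. 1.2 = tight, at a hard stop, bar on the white marks of its black collar (82 mm wide). Starts at 0 to 0.25. Friction about 0.1 N m; stays where it is left, does not rise or sink.
- screw_b (a joint): Turn of a second, like screw (rad, same meaning), already tight (about 1.2): leave it.
- screw_c (a joint): Turn of the third, like screw (rad, same meaning), already tight (about 1.2): leave it.
Mind the look-alikes: they are no part of the job. What is shaped like the part that bears key_grip but pink or yellow is not meant.

How it is judged:
By the outcome, as a careful person would: the job done as asked, in the order asked, and still so for the second after the job is handed in, with the robot touching nothing.
It also fails if it takes over 48 s, if anything falls off the work surface, if the arm or the gripper's body presses on something with over 40 N, if the wrist force passes 120 N, or if a joint passes its speed limit or range.

## Working session

There is one attempt and no reset: what is moved stays moved. The work goes in short steps, Python scripts to look and compute and a shell command to move; the robot and the scene stay as the last step left them, time stands still between calls to the robot, and variables do not carry over. Pictures are saved under pics/ and viewed, about 8 in all and at most 12, crops included, and the job is handed in when it is done.

```bash
mkdir -p pics; cat > h.py <<'E'
import numpy as np, cv2
from workcell import state, snapshot, camera_model, tcp_to_grasp
def save(n,f):
    im=snapshot(n); cv2.imwrite('pics/'+f,im[:,:,::-1]); return im
def ray(cm,u,v,z):
    K=np.array(cm['camera_matrix']);T=np.array(cm['cam_to_world'])
    d=np.linalg.inv(K)@[u,v,1]; d=T[:3,:3]@[d[0],-d[1],-d[2]]; o=T[:3,3]
    return o+d*(z-o[2])/d[2]
E
python3 - <<'E'
from h import *
np.set_printoptions(precision=4,suppress=True)
a=save('top','top.png');b=save('side','side.png')
cv2.imwrite('pics/both.png',np.vstack([a,b])[:,:,::-1])
for n in('top','side'):
    print(camera_model(n))
print(state(),tcp_to_grasp)
E
```

```text
{'camera_matrix': array([[406.6063,   0.    , 280.2729],
       [  0.    , 406.6063, 216.826 ],
       [  0.    ,   0.    ,   1.    ]]), 'cam_to_world': array([[-0.0095,  0.9934, -0.1143,  0.4598],
       [-1.    , -0.0093,  0.0024,  0.1203],
       [ 0.0013,  0.1143,  0.9934,  0.9065],
       [ 0.    ,  0.    ,  0.    ,  1.    ]])}
{'camera_matrix': array([[540.1927,   0.    , 287.2164],
       [  0.    , 540.1927, 212.5704],
       [  0.    ,   0.    ,   1.    ]]), 'cam_to_world': array([[-0.9317,  0.1962, -0.3056,  0.1369],
       [-0.3631, -0.5236,  0.7707,  1.1247],
       [-0.0088,  0.8291,  0.559 ,  0.8134],
       [ 0.    ,  0.    ,  0.    ,  1.    ]])}
{'time': 0.1, 'qpos': array([-1.2953,  0.2912, -0.154 ,  1.1267,  0.    ,  1.4314]), 'joint_velocities': array([-0.0001, -0.0015,  0.0009,  0.0004,  0.0007, -0.0012]), 'effort': array([  0.0023, -53.7978,  33.1919,   0.0093,  -0.0001,   0.    ]), 'ee_pos': array([ 0.2115, -0.4801,  0.2308]), 'eef_rot': array([ 0.9786,  0.2059, -0.    , -0.0006]), 'contact_force': array([-0.4072,  0.1992, -1.3437]), 'moment': array([ 0.0192,  0.0013, -0.0048]), 'grip_width': 1.0008353688084972} 0.0187
```

View pics/top.png

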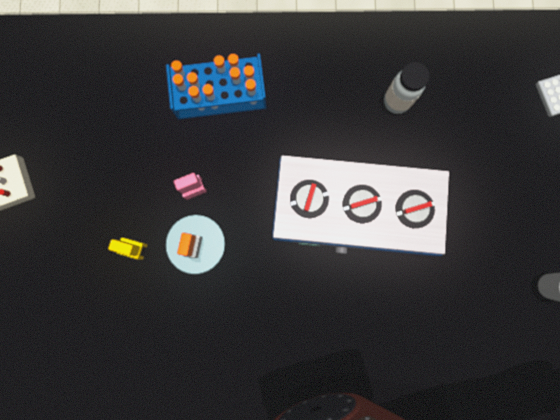

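View pics/side.png

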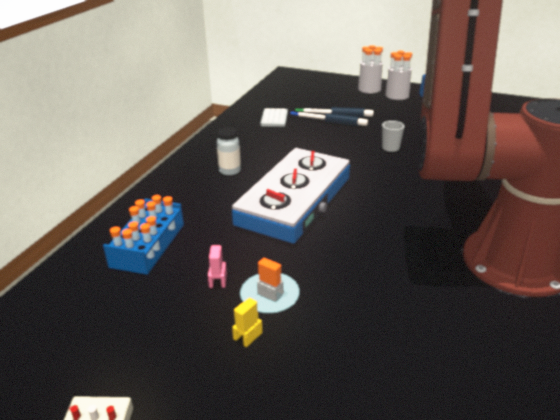

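Top view: the left screw (309,198) has its bar off the white marks, so it is the undone one. The screws at (362,203) and (415,208) look tight. The orange key is at (188,244), on the mat centred at (195,244).

```bash
python3 - <<'E'
from h import *
np.set_printoptions(precision=4,suppress=True)
im=cv2.imread('pics/top.png'); cm=camera_model('top')
hsv=cv2.cvtColor(im,cv2.COLOR_BGR2HSV); H,S,V=cv2.split(hsv)
def rep(name,m,z,box):
    k=np.zeros_like(m);x0,y0,x1,y1=box;k[y0:y1,x0:x1]=m[y0:y1,x0:x1]
    c,_=cv2.findContours(k,cv2.RETR_EXTERNAL,cv2.CHAIN_APPROX_NONE)
    for q in c:
        if cv2.contourArea(q)<25: continue
        r=cv2.minAreaRect(q); b=cv2.boxPoints(r); P=np.array([ray(cm,u,v,z)[:2] for u,v in b])
        e=[P[1]-P[0],P[2]-P[1]]; e=max(e,key=np.linalg.norm)
        print(name,np.array(r[0]),'c',P.mean(0),'dims',[np.linalg.norm(P[1]-P[0]),np.linalg.norm(P[2]-P[1])],'long deg',np.degrees(np.arctan2(e[1],e[0]))%180)
red=(((H<6)|(H>172))&(S>120)&(V>90)).astype(np.uint8)*255
rep('bar',red,.096,(275,150,450,260))
org=((H>5)&(H<16)&(S>150)&(V>110)).astype(np.uint8)*255
rep('key',org,.087,(165,215,225,275))
mat=((S>15)&(V>130)).astype(np.uint8)*255
rep('mat',mat,.003,(160,205,230,280))
plat=(V>150).astype(np.uint8)*255
rep('plat',plat,.07,(260,140,470,262))
crop=np.hstack([cv2.resize(im[205:285,160:240],(400,400),interpolation=cv2.INTER_CUBIC),cv2.resize(im[165:235,275:345],(400,400),interpolation=cv2.INTER_CUBIC)])
cv2.imwrite('pics/crop1.png',crop)
E
```

```text
bar [417.6884 206.8577] c [ 0.5707 -0.1585] dims [np.float64(0.055378402716222866), np.float64(0.01077915540566113)] long deg 104.71020079062109
bar [363.5346 201.6269] c [ 0.5823 -0.0498] dims [np.float64(0.054877454780775256), np.float64(0.0108448165255265)] long deg 104.79589727743168
bar [309.7478 196.7077] c [0.5935 0.0584] dims [np.float64(0.05761361176752231), np.float64(0.008882021942608067)] long deg 163.70649695060808
key [188. 244.] c [0.5008 0.3045] dims [np.float64(0.02421971052311512), np.float64(0.04424537496837706)] long deg 0.8458448166916526
mat [195. 244.] c [0.5053 0.3079] dims [np.float64(0.12972409754569847), np.float64(0.12860162956310955)] long deg 89.46627146121959
plat [362.0371 204.3607] c [ 0.5816 -0.0517] dims [np.float64(0.17565306476533174), np.float64(0.3619993560441657)] long deg 83.90453186185819
```

View pics/crop1.png

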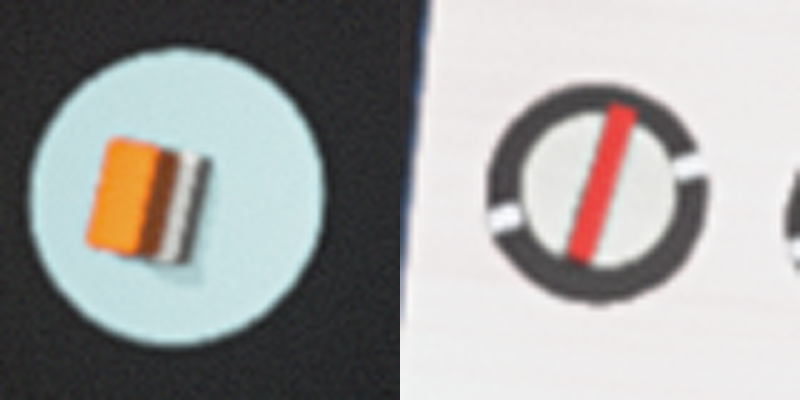

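```bash
cat >> h.py <<'E'
def go(x,y,z,yaw):
    "rows needed: travel (mm, tool axes) and roll (deg) from measured pose to target"
    from scipy.spatial.transform import Rotation as R
    s=state();r=R.from_quat(s['eef_rot']);M=r.as_matrix()
    y0=np.degrees(np.arctan2(M[1,0],M[0,0]))
    t=M.T@(np.array([x,y,z])-s['ee_pos'])*1000
    print('t',round(s['time'],2),'pos',s['ee_pos'].round(4),'yaw',round(y0,1),'tilt',(M[:2,2]).round(4),'travel',t.round(1),'roll',round(-((yaw-y0+180)%360-180),1),'F',s['contact_force'].round(1),'M',s['moment'].round(2),'grip',round(s['grip_width'],3),'q',s['qpos'].round(2))
E
python3 - <<'E'
from h import *
im=cv2.imread('pics/top.png'); cm=camera_model('top')
H,S,V=cv2.split(cv2.cvtColor(im,cv2.COLOR_BGR2HSV))
m=((H>5)&(H<18)&(S>150)&(V>185)).astype(np.uint8); m[:215]=0;m[275:]=0;m[:,:165]=0;m[:,225:]=0
c=max(cv2.findContours(m,0,1)[0],key=cv2.contourArea)
r=cv2.minAreaRect(c);P=np.array([ray(cm,u,v,.087)[:2] for u,v in cv2.boxPoints(r)])
print(r,P.mean(0),[(np.linalg.norm(P[i+1]-P[i]),np.degrees(np.arctan2(*(P[i+1]-P[i])[::-1]))) for i in(0,1)])
go(.50,.305,.19,166.6)
E
```

```text
((184.22352600097656, 243.99411010742188), (9.761872291564941, 21.584583282470703), 12.52880573272705) [0.50090902 0.31212543] [(np.float64(0.043177852905582854), np.float64(-11.521490512523664)), (np.float64(0.019811469584886485), np.float64(-103.02197819246881))]
t 0.1 pos [ 0.2115 -0.4801  0.2308] yaw 23.8 tilt [-0.0003  0.0011] travel [ 580.5 -602.2   41.6] roll -142.8 F [-0.4  0.2 -1.3] M [ 0.02  0.   -0.  ] grip 1.001 q [-1.3   0.29 -0.15  1.13  0.    1.43]
```

```bash
python3 -m pendant '[{"travel":[43,-45,0],"roll":-10},{"travel":[86,-90,0],"roll":-20},{"travel":[129,-135,0],"roll":-30},{"travel":[172,-180,0],"roll":-40},{"travel":[215,-225,0],"roll":-50}]' 0 30; python3 -c "
from h import *
go(.501,.312,.19,167)"
```

```text
time: 0.72
ee_pos: [0.3179, -0.1861, 0.2313]
eef_rot: [0.798, 0.602, 0.0, 0.0]
contact_force: [1.3, 0.5, 0.8]
grip_width: 1.0
t 0.72 pos [ 0.3179 -0.1861  0.2313] yaw 74.1 tilt [ 0.0003 -0.0001] travel [529.2  39.3  41.3] roll -92.9 F [1.3 0.5 0.8] M [-0.02 -0.08 -0.05] grip 1.0 q [-0.73 -0.01 -0.51  1.07  0.    1.12]
```

```bash
python3 -m pendant '[{"travel":[60,4,0],"roll":-10},{"travel":[120,9,0],"roll":-20},{"travel":[180,13,0],"roll":-30},{"travel":[240,18,0],"roll":-40},{"travel":[300,22,0],"roll":-50}]'; python3 -c "
from h import *
go(.501,.312,.19,167)"
```

```text
time: 1.35
ee_pos: [0.423, 0.0961, 0.2313]
eef_rot: [0.469, 0.883, -0.0, 0.0]
contact_force: [0.1, -1.3, -0.1]
grip_width: 0.998
t 1.35 pos [0.423  0.0961 0.2313] yaw 124.1 tilt [ 0.0003 -0.0002] travel [135.1 185.7  41.3] roll -42.9 F [ 0.1 -1.3 -0.1] M [-0.05 -0.09  0.08] grip 0.998 q [ 0.05  0.12 -0.38  1.08 -0.    1.03]
```

```bash
python3 -m pendant '[{"travel":[34,46,0],"roll":-10},{"travel":[68,93,0],"roll":-20},{"travel":[102,140,0],"roll":-30},{"travel":[135,186,10],"roll":-40},{"travel":[135,186,30],"roll":-43}]'; python3 -m pendant '[{"travel":[0,0,0],"roll":0}]'; python3 -c "
from h import *
go(.501,.312,.19,167)
np.set_printoptions(precision=4,suppress=True)
print(camera_model('wrist'))
save('wrist','w1.png')"
```

```text
time: 1.98
ee_pos: [0.5032, 0.3131, 0.2004]
eef_rot: [0.112, 0.994, 0.001, 0.0]
contact_force: [-0.6, -0.5, -0.0]
grip_width: 0.998
time: 2.1
ee_pos: [0.5009, 0.3094, 0.1993]
eef_rot: [0.115, 0.993, -0.001, -0.002]
contact_force: [-0.4, -1.7, 0.1]
grip_width: 1.001
t 2.1 pos [0.5009 0.3094 0.1993] yaw 166.8 tilt [-0.0037 -0.0018] travel [0.5 2.5 9.3] roll -0.2 F [-0.4 -1.7  0.1] M [ 0.07 -0.02 -0.01] grip 1.001 q [ 0.43  0.43 -0.03  1.11 -0.    0.66]
{'camera_matrix': array([[363.8082,   0.    , 281.6877],
       [  0.    , 363.8082, 207.5345],
       [  0.    ,   0.    ,   1.    ]]), 'cam_to_world': array([[ 0.2277, -0.9308, -0.2858,  0.4268],
       [ 0.9737,  0.2169,  0.0693,  0.3272],
       [-0.0025, -0.2941,  0.9558,  0.3418],
       [ 0.    ,  0.    ,  0.    ,  1.    ]])}
```

View pics/w1.png

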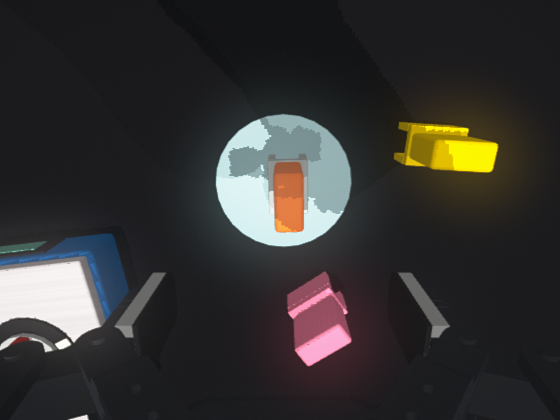

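```bash
python3 - <<'E'
from h import *
np.set_printoptions(precision=4,suppress=True)
im=cv2.imread('pics/w1.png'); cm=camera_model('wrist')
H,S,V=cv2.split(cv2.cvtColor(im,cv2.COLOR_BGR2HSV))
for vmin in (80,200):
    m=((H>3)&(H<18)&(S>150)&(V>vmin)).astype(np.uint8); m[280:]=0;m[:,:240]=0;m[:,340:]=0
    c=max(cv2.findContours(m,0,1)[0],key=cv2.contourArea)
    r=cv2.minAreaRect(c);P=np.array([ray(cm,u,v,.087)[:2] for u,v in cv2.boxPoints(r)])
    print(vmin,r,P,P.mean(0),[(np.linalg.norm(P[i+1]-P[i]),np.degrees(np.arctan2(*(P[i+1]-P[i])[::-1]))) for i in(0,1)])
# row-wise midline
m=((H>3)&(H<18)&(S>150)&(V>80)); 
for v in range(160,240,6):
    u=np.where(m[v,250:330])[0]+250
    if len(u): print(v,u.min(),u.max(),ray(cm,u.min(),v,.087)[:2],ray(cm,u.max()+1,v,.087)[:2],im[v,int(u.mean())])
E
```

```text
80 ((288.0, 197.0), (68.0, 28.0), 90.0) [[0.4707 0.3108]
 [0.4753 0.3301]
 [0.5256 0.3191]
 [0.5208 0.2986]] [0.4981 0.3147] [(np.float64(0.019873168491138595), np.float64(76.759013958623)), (np.float64(0.051553575721514866), np.float64(-12.30988986200968))]
200 ((288.5, 213.5), (35.0, 27.0), 90.0) [[0.4945 0.3058]
 [0.499  0.3249]
 [0.5256 0.3191]
 [0.521  0.2994]] [0.51   0.3123] [(np.float64(0.01969581914454172), np.float64(76.76646424833005)), (np.float64(0.027272217478311947), np.float64(-12.309889862009658))]
166 278 299 [0.4735 0.313 ] [0.477  0.3283] [ 60  89 152]
172 281 301 [0.4782 0.3141] [0.4816 0.3287] [ 60  90 154]
178 274 302 [0.4813 0.3082] [0.4861 0.3285] [ 62 108 197]
184 274 302 [0.4856 0.3072] [0.4904 0.3276] [ 63 108 197]
190 275 302 [0.4901 0.3068] [0.4947 0.3266] [ 65 109 198]
196 275 302 [0.4945 0.3058] [0.4992 0.3256] [ 66 110 200]
202 275 302 [0.4989 0.3047] [0.5036 0.3247] [ 68 127 228]
208 275 302 [0.5034 0.3036] [0.5081 0.3237] [ 69 127 229]
214 275 302 [0.5079 0.3025] [0.5127 0.3227] [ 69 127 229]
220 275 302 [0.5125 0.3014] [0.5173 0.3217] [ 68 125 228]
226 276 302 [0.5173 0.301 ] [0.5219 0.3207] [ 67 124 227]
```

```bash
python3 -c "
from h import *
go(.5015,.313,.044,167.2)"; python3 -m pendant '[{"travel":[0,0,0],"roll":0}]'; python3 -c "
from h import *
go(.5015,.313,.044,167.2)"
```

```text
t 2.15 pos [0.5015 0.3092 0.2007] yaw 166.7 tilt [-0.002 -0.001] travel [  0.6   3.9 156.7] roll -0.5 F [-0.2 -0.  -0. ] M [ 0.01 -0.01  0.06] grip 0.997 q [ 0.43  0.43 -0.03  1.11 -0.    0.66]
time: 2.28
ee_pos: [0.5025, 0.3091, 0.2022]
eef_rot: [0.116, 0.993, 0.0, 0.0]
contact_force: [0.3, -0.7, -0.6]
grip_width: 0.998
t 2.27 pos [0.5025 0.3091 0.2022] yaw 166.7 tilt [0.0009 0.0004] travel [  2.    3.4 158.2] roll -0.5 F [ 0.3 -0.7 -0.6] M [-0.02  0.01 -0.07] grip 0.998 q [ 0.43  0.43 -0.02  1.11 -0.    0.66]
```

```bash
python3 -m pendant '[{"travel":[2,4,50],"roll":0},{"travel":[2,4,100],"roll":0},{"travel":[2,4,140],"roll":0},{"travel":[2,4,158],"roll":0},{"travel":[2,4,158],"roll":0}]';  python3 -m pendant '[{"travel":[0,0,0],"roll":0},{"travel":[0,0,0],"roll":0},{"travel":[0,0,0],"roll":0},{"travel":[0,0,0],"roll":0},{"travel":[0,0,0],"roll":0}]' 1 70; python3 -c "
from h import *
go(.5015,.313,.044,167.2)"
```

```text
time: 2.9
ee_pos: [0.5009, 0.3132, 0.043]
eef_rot: [0.116, 0.993, -0.0, -0.001]
contact_force: [-0.4, -0.5, -0.0]
grip_width: 0.999
time: 3.52
ee_pos: [0.5017, 0.3142, 0.0441]
eef_rot: [0.115, 0.993, 0.0, 0.001]
contact_force: [-1.6, -0.0, 6.2]
grip_width: 0.246
t 3.52 pos [0.5017 0.3142 0.0441] yaw 166.8 tilt [0.0012 0.0005] travel [-0.  -1.2  0.1] roll -0.4 F [-1.6 -0.   6.2] M [-0.14  0.12  0.01] grip 0.246 q [ 0.44  0.58 -0.23  0.76 -0.    0.67]
```

```bash
python3 -m pendant '[{"travel":[0,0,-20],"roll":0},{"travel":[0,0,-60],"roll":0},{"travel":[0,0,-110],"roll":0},{"travel":[0,0,-150],"roll":0},{"travel":[0,0,-150],"roll":0}]';   python3 -c "
from h import *
go(.5935,.059,.19,163.7)"
```

```text
time: 4.15
ee_pos: [0.5029, 0.3148, 0.1965]
eef_rot: [0.115, 0.993, 0.001, 0.002]
contact_force: [0.1, 0.0, -1.8]
grip_width: 0.249
t 4.15 pos [0.5029 0.3148 0.1965] yaw 166.8 tilt [0.0052 0.0024] travel [-146.7 -228.3    6.4] roll 3.1 F [ 0.1  0.  -1.8] M [-0.03 -0.04  0.01] grip 0.249 q [ 0.44  0.44 -0.03  1.1  -0.    0.67]
```

```bash
python3 -m pendant '[{"travel":[-32,-50,0],"roll":1},{"travel":[-64,-100,0],"roll":3},{"travel":[-96,-150,0],"roll":3},{"travel":[-128,-200,0],"roll":3},{"travel":[-147,-228,5],"roll":3}]'; python3 -m pendant '[{"travel":[0,0,0],"roll":0},{"travel":[0,0,0],"roll":0},{"travel":[0,0,0],"roll":0}]';  python3 - <<'E'
from h import *
np.set_printoptions(precision=4,suppress=True)
go(.5935,.059,.19,163.7)
cm=camera_model('wrist'); im=save('wrist','w2.png')[:,:,::-1].copy()
np.savez('w2.npz',**{k:np.array(v) for k,v in cm.items()})
H,S,V=cv2.split(cv2.cvtColor(im,cv2.COLOR_BGR2HSV))
m=(((H<5)|(H>173))&(S>130)&(V>70)).astype(np.uint8)
for c in cv2.findContours(m,0,1)[0]:
    if cv2.contourArea(c)<60: continue
    r=cv2.minAreaRect(c);P=np.array([ray(cm,u,v,.096)[:2] for u,v in cv2.boxPoints(r)])
    print(r,P.mean(0),[(np.linalg.norm(P[i+1]-P[i]),np.degrees(np.arctan2(*(P[i+1]-P[i])[::-1]))%180) for i in(0,1)])
E
```

```text
time: 4.78
ee_pos: [0.5923, 0.0556, 0.187]
eef_rot: [0.142, 0.99, -0.0, -0.001]
contact_force: [-0.4, -0.1, -2.5]
grip_width: 0.251
time: 5.15
ee_pos: [0.5916, 0.0594, 0.188]
eef_rot: [0.141, 0.99, 0.0, -0.0]
contact_force: [-0.9, 0.9, -1.6]
grip_width: 0.248
t 5.15 pos [0.5916 0.0594 0.188 ] yaw 163.8 tilt [-0.0007  0.0002] travel [-1.9  0.1 -2. ] roll 0.1 F [-0.9  0.9 -1.6] M [-0.02 -0.02  0.05] grip 0.248 q [-0.02  0.45 -0.03  1.09  0.    0.26]
((4.529412269592285, 250.11766052246094), (17.46256446838379, 13.581995010375977), 75.96376037597656) [ 0.5641 -0.1345] [(np.float64(0.010020781542493706), np.float64(88.14491912223157)), (np.float64(0.012844401861909594), np.float64(164.46009926159576))]
((127.1053695678711, 240.88763427734375), (14.308389663696289, 74.19440460205078), 57.20046615600586) [ 0.5816 -0.0497] [(np.float64(0.05555572976291651), np.float64(106.27945956745071)), (np.float64(0.009744437931672241), np.float64(10.819015870721326))]
((282.5, 193.5), (43.0, 13.0), 90.0) [0.5789 0.0637] [(np.float64(0.008508562760482365), np.float64(73.89144009217421)), (np.float64(0.0296583020834522), np.float64(164.23383151778842))]
```

View pics/w2.png

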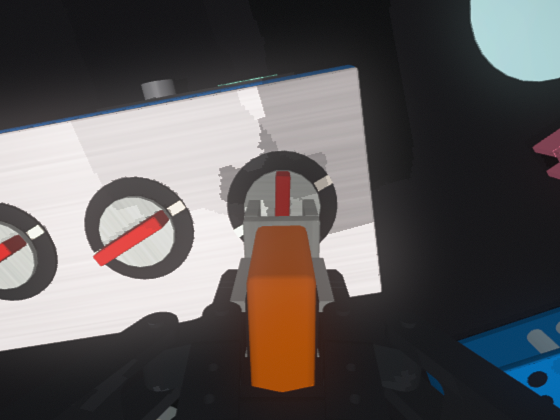

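The wrist view shows the bar at (282,193), midway between the fork plates at (254,208) and (310,208). Position and angle agree, so I lower the key.

```bash
python3 -m pendant '[{"travel":[-1,0,25],"roll":0},{"travel":[-1,0,45],"roll":0},{"travel":[-1,0,48],"roll":0},{"travel":[-1,0,53],"roll":0},{"travel":[-1,0,57],"roll":0}]'; python3 -m pendant '[{"travel":[0,0,4],"roll":0},{"travel":[0,0,8],"roll":0},{"travel":[0,0,8],"roll":0}]';  python3 -c "
from h import *
go(.593,.059,.122,164)"
```

```text
time: 5.82
ee_pos: [0.5935, 0.0582, 0.1318]
eef_rot: [0.141, 0.99, 0.0, 0.001]
contact_force: [-1.1, -1.1, -1.2]
grip_width: 0.247
time: 6.2
ee_pos: [0.5929, 0.058, 0.123]
eef_rot: [0.141, 0.99, -0.0, -0.0]
contact_force: [0.3, -0.3, -1.7]
grip_width: 0.246
t 6.2 pos [0.5929 0.058  0.123 ] yaw 163.8 tilt [-0.0005  0.    ] travel [0.2 1.  1. ] roll -0.2 F [ 0.3 -0.3 -1.7] M [ 0.03  0.05 -0.02] grip 0.246 q [-0.03  0.5  -0.13  0.94  0.    0.26]
```

```bash
python3 -m pendant '[{"travel":[0,0,0],"roll":9},{"travel":[0,0,0],"roll":18},{"travel":[0,0,0],"roll":27},{"travel":[0,0,0],"roll":36},{"travel":[0,0,0],"roll":45}]' - 100; python3 -c "
from h import *
go(.593,.059,.122,90)";python3 -m pendant '[{"travel":[0,0,0],"roll":6},{"travel":[0,0,0],"roll":12},{"travel":[0,0,0],"roll":18},{"travel":[0,0,0],"roll":22},{"travel":[0,0,0],"roll":22}]';  python3 -c "
from h import *
go(.593,.059,.122,90)"
```

```text
time: 6.82
ee_pos: [0.5936, 0.0592, 0.1236]
eef_rot: [0.511, 0.859, 0.001, -0.0]
contact_force: [1.0, 4.0, -2.2]
grip_width: 0.242
t 6.83 pos [0.5936 0.0592 0.1236] yaw 118.5 tilt [0.0011 0.0023] travel [ 0.1 -0.6  1.6] roll 28.5 F [ 1.   4.  -2.2] M [ 1.28 -0.42  0.12] grip 0.242 q [-0.02  0.5  -0.13  0.94  0.    1.05]
time: 7.45
ee_pos: [0.5939, 0.0586, 0.1237]
eef_rot: [0.664, 0.748, 0.001, 0.0]
contact_force: [3.6, 2.1, -1.5]
grip_width: 0.246
t 7.45 pos [0.5939 0.0586 0.1237] yaw 96.8 tilt [0.0017 0.001 ] travel [ 0.5 -0.8  1.7] roll 6.8 F [ 3.6  2.1 -1.5] M [ 0.81 -0.66  0.07] grip 0.246 q [-0.02  0.5  -0.13  0.94  0.    1.43]
```

```bash
for i in 1 2 3; do python3 -m pendant '[{"travel":[0,0,0],"roll":2},{"travel":[0,0,0],"roll":3},{"travel":[0,0,0],"roll":3}]' >/dev/null; python3 -c "
from h import *
go(.593,.059,.122,90)"; done
```

```text
t 7.83 pos [0.5933 0.058  0.1235] yaw 93.8 tilt [ 0.0005 -0.0001] travel [ 1.1 -0.2  1.5] roll 3.8 F [ 2.3  3.  -0.2] M [ 0.64 -0.77  0.01] grip 0.24 q [-0.03  0.5  -0.13  0.94 -0.    1.48]
t 8.2 pos [0.5941 0.0583 0.1236] yaw 90.7 tilt [0.002  0.0006] travel [ 0.7 -1.1  1.6] roll 0.7 F [ 6.6  3.5 -1.6] M [ 1.01 -1.53  0.21] grip 0.243 q [-0.02  0.5  -0.13  0.94  0.    1.53]
t 8.57 pos [0.5944 0.0585 0.1237] yaw 87.8 tilt [0.0026 0.0008] travel [ 0.4 -1.5  1.7] roll -2.2 F [ 6.7  4.8 -2.9] M [ 1.13 -1.78  0.93] grip 0.248 q [-0.02  0.5  -0.13  0.94  0.    1.58]
```

```bash
python3 -m pendant '[{"travel":[0,0,0],"roll":2},{"travel":[0,0,0],"roll":3},{"travel":[0,0,0],"roll":3}]' >/dev/null; python3 -c "
from h import *
go(.593,.059,.122,90)"; python3 -m pendant '[{"travel":[0,0,0],"roll":-7},{"travel":[0,0,0],"roll":-14},{"travel":[0,0,0],"roll":-19},{"travel":[0,0,0],"roll":-19}]' >/dev/null; python3 -c "
from h import *
go(.593,.059,.122,90)"; 
```

```text
t 8.95 pos [0.5944 0.0586 0.1237] yaw 84.9 tilt [0.0026 0.0005] travel [ 0.3 -1.5  1.7] roll -5.1 F [ 6.4  3.4 -2.3] M [ 1.05 -1.78  2.09] grip 0.247 q [-0.02  0.5  -0.13  0.94  0.    1.64]
t 9.45 pos [0.5921 0.0576 0.1228] yaw 103.7 tilt [-0.002  -0.0009] travel [1.2 1.2 0.8] roll 13.7 F [-0.5  0.8 -1.6] M [-0.02  0.02 -0.01] grip 0.245 q [-0.03  0.5  -0.13  0.94 -0.    1.31]
```

```bash
python3 -m pendant '[{"travel":[0,0,-8],"roll":0},{"travel":[0,0,-20],"roll":0},{"travel":[0,0,-45],"roll":0},{"travel":[0,0,-75],"roll":0},{"travel":[0,0,-75],"roll":0}]' >/dev/null; python3 -c "
from h import *
go(.4,.2,.2,167)";  python3 -m pendant '[{"travel":[0,0,0],"roll":-10},{"travel":[0,0,0],"roll":-20},{"travel":[0,0,0],"roll":-30},{"travel":[0,0,0],"roll":-40},{"travel":[0,0,0],"roll":-50}]' >/dev/null; python3 -c "
from h import *
go(.5025,.31,.198,167)"
```

```text
t 10.07 pos [0.5948 0.058  0.2015] yaw 103.7 tilt [ 0.0051 -0.0003] travel [ 184.2 -155.5    0.4] roll -63.3 F [ 0.4 -0.5 -2.1] M [0.06 0.   0.04] grip 0.247 q [-0.03  0.44 -0.01  1.12 -0.    1.31]
t 10.7 pos [0.5926 0.058  0.1978] yaw 154.1 tilt [-0.001  -0.0001] travel [191.3 187.2  -0.2] roll -12.9 F [ 0.1  0.9 -1.8] M [ 0.01 -0.03 -0.05] grip 0.245 q [-0.03  0.44 -0.01  1.11 -0.    0.43]
```

```bash
python3 -m pendant '[{"travel":[43,42,0],"roll":-3},{"travel":[86,84,0],"roll":-6},{"travel":[129,126,0],"roll":-9},{"travel":[172,168,0],"roll":-12},{"travel":[191,187,0],"roll":-13}]' >/dev/null; python3 -m pendant '[{"travel":[0,0,0],"roll":0},{"travel":[0,0,0],"roll":0}]' >/dev/null; python3 - <<'E'
from h import *
np.set_printoptions(precision=4,suppress=True)
go(.504,.31,.046,167)
a=save('top','top2.png')[:,:,::-1].copy(); b=save('side','side2.png')[:,:,::-1].copy(); cm=camera_model('top')
H,S,V=cv2.split(cv2.cvtColor(a,cv2.COLOR_BGR2HSV))
m=(((H<6)|(H>172))&(S>120)&(V>90)).astype(np.uint8); m[:150]=0;m[260:]=0;m[:,:275]=0;m[:,450:]=0
for c in cv2.findContours(m,0,1)[0]:
    if cv2.contourArea(c)<60: continue
    r=cv2.minAreaRect(c);P=np.array([ray(cm,u,v,.096)[:2] for u,v in cv2.boxPoints(r)])
    print(P.mean(0),[(np.linalg.norm(P[i+1]-P[i]),np.degrees(np.arctan2(*(P[i+1]-P[i])[::-1]))%180) for i in(0,1)])
cv2.imwrite('pics/c2.png',np.hstack([cv2.resize(a[160:250,270:450],(500,250)),cv2.resize(b[180:320,200:360],(286,250))]))
E
```

```text
t 11.57 pos [0.5044 0.3096 0.1979] yaw 166.7 tilt [-0.0005 -0.0007] travel [  0.4   0.4 151.9] roll -0.3 F [ 0.1 -0.1 -1.4] M [0.01 0.02 0.  ] grip 0.247 q [ 0.43  0.44 -0.02  1.11 -0.    0.66]
[ 0.5707 -0.1585] [(np.float64(0.055378402716222866), np.float64(104.71020079062109)), (np.float64(0.01077915540566113), np.float64(12.285671834701219))]
[ 0.5811 -0.0502] [(np.float64(0.055311053038225796), np.float64(107.95902771398568)), (np.float64(0.009600009531534073), np.float64(16.2828019795665))]
[0.5928 0.059 ] [(np.float64(0.055714259696413734), np.float64(106.56139480103188)), (np.float64(0.009751130266456614), np.float64(15.549016239717673))]
```

View pics/c2.png

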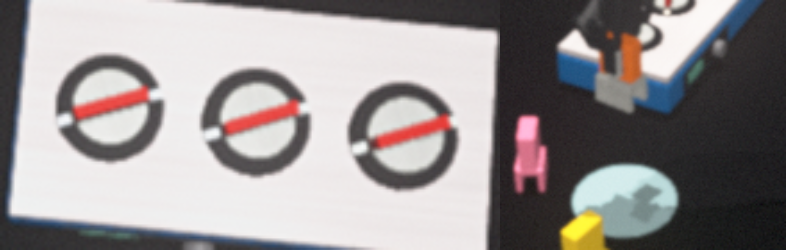

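All three bars lie on their white marks, and the key hangs upright over the mat.

```bash
python3 -m pendant '[{"travel":[0,0,50],"roll":0},{"travel":[0,0,100],"roll":0},{"travel":[0,0,135],"roll":0},{"travel":[0,0,147],"roll":0},{"travel":[0,0,150],"roll":0}]' >/dev/null; python3 -m pendant '[{"travel":[0,0,1],"roll":0},{"travel":[0,0,3],"roll":0},{"travel":[0,0,3],"roll":0}]' >/dev/null;python3 -c "
from h import *
go(.504,.31,.044,167)"
```

```text
t 12.68 pos [0.5048 0.3104 0.0459] yaw 166.8 tilt [0.001  0.0004] travel [ 0.7 -0.6  1.9] roll -0.2 F [ 0.2 -0.  -1.4] M [ 0.03 -0.02  0.04] grip 0.248 q [ 0.43  0.57 -0.23  0.76  0.    0.66]
```

```bash
for i in 1 2 3; do python3 -m pendant '[{"travel":[0,0,1],"roll":0},{"travel":[0,0,1],"roll":0},{"travel":[0,0,1],"roll":0}]' >/dev/null;python3 -c "
from h import *
go(.504,.31,.044,167)"; done
```

```text
t 13.05 pos [0.5044 0.3102 0.0443] yaw 166.8 tilt [-0.0001 -0.    ] travel [ 0.3 -0.3  0.3] roll -0.2 F [ 0.2  0.2 -1.2] M [-0.    0.02  0.02] grip 0.242 q [ 0.43  0.58 -0.23  0.76  0.    0.66]
t 13.43 pos [0.5045 0.3103 0.0442] yaw 166.8 tilt [0.0004 0.0002] travel [ 0.4 -0.4  0.2] roll -0.2 F [-3.2 -1.6  8.5] M [-0.29  0.67 -0.02] grip 0.248 q [ 0.43  0.58 -0.23  0.76 -0.    0.66]
t 13.8 pos [0.5046 0.3103 0.0441] yaw 166.8 tilt [0.001  0.0003] travel [ 0.5 -0.4  0.1] roll -0.2 F [-6.2 -3.  19.6] M [-0.7   1.41  0.01] grip 0.245 q [ 0.43  0.58 -0.23  0.76 -0.    0.66]
```

```bash
python3 -m pendant '[{"travel":[0,0,-2],"roll":0},{"travel":[0,0,-2],"roll":0}]' - 20 ;python3 -m pendant '[{"travel":[0,0,0],"roll":0},{"travel":[0,0,0],"roll":0},{"travel":[0,0,0],"roll":0},{"travel":[0,0,0],"roll":0},{"travel":[0,0,0],"roll":0}]' 0 20; python3 -m pendant '[{"travel":[0,0,-10],"roll":0},{"travel":[0,0,-40],"roll":0},{"travel":[0,0,-90],"roll":0},{"travel":[0,0,-140],"roll":0},{"travel":[0,0,-160],"roll":0}]'; python3 -m pendant '[{"travel":[-62,0,0],"roll":0},{"travel":[-62,0,0],"roll":0},{"travel":[-62,0,0],"roll":0}]'; python3 - <<'E'
from h import *
go(.5,.31,.2,167)
a=save('top','t3.png');b=save('side','s3.png')
cv2.imwrite('pics/c3.png',np.hstack([cv2.resize(a[140:290,90:450],(480,200)),cv2.resize(b[160:360,200:360],(300,375))[:200] if 0 else cv2.resize(b[160:340,180:360],(200,200))])[:,:,::-1])
E
```

```text
time: 14.05
ee_pos: [0.5045, 0.3103, 0.0443]
eef_rot: [0.115, 0.993, 0.0, 0.0]
contact_force: [-1.1, 0.7, -1.8]
grip_width: 0.243
time: 14.68
ee_pos: [0.5044, 0.3102, 0.0443]
eef_rot: [0.115, 0.993, 0.0, -0.0]
contact_force: [0.7, -0.3, -0.5]
grip_width: 0.998
time: 15.3
ee_pos: [0.5057, 0.3108, 0.2084]
eef_rot: [0.115, 0.993, 0.001, 0.002]
contact_force: [0.4, 0.2, -0.3]
grip_width: 0.998
time: 15.68
ee_pos: [0.5644, 0.2959, 0.2044]
eef_rot: [0.115, 0.993, -0.0, -0.0]
contact_force: [-0.1, 0.3, 0.9]
grip_width: 0.998
t 15.68 pos [0.5644 0.2959 0.2044] yaw 166.7 tilt [-0.0007 -0.    ] travel [65.9 -1.   4.4] roll -0.3 F [-0.1  0.3  0.9] M [-0.    0.02  0.04] grip 0.998 q [0.37 0.52 0.13 1.18 0.   0.6 ]
```

View pics/c3.png

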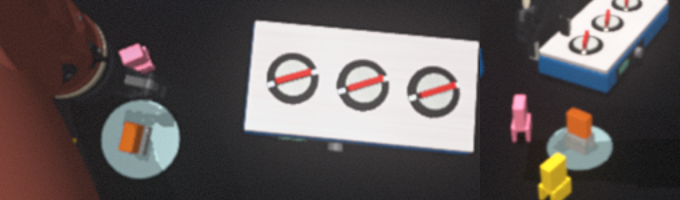

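The key stands upright on its mat, all three bars are on their marks, and the gripper is clear of everything.

```bash
python3 -m pendant '[{"travel":[0,0,-10],"roll":0},{"travel":[0,0,-10],"roll":0},{"travel":[0,0,-10],"roll":0}]' >/dev/null; python3 -c "
from workcell import sign_off; print(sign_off())"
```

```text
the job is handed in; nothing more can be done
None
```

I tightened the undone screw with the orange fork key, stood the key back upright on its mat and let go. I handed the job in at about 16 s of the 48 s allowed.

- **Screw:** it was the one at the robot's left end of the row. I turned it about 59° clockwise to its stop. There the moment rose from about 0.1 to 2.1 N m.
- **Key:** the last pictures show it upright on the mat, with the gripper open and clear of it.
- **Other two screws:** all three bars lie on their white marks in the last picture. The top-view angle of the middle screw read 104.8° before and 108.0° after. The other tight screw did not change. I put the difference down to pixel error, because an earlier wrist view of the middle screw, before the turning, gave 106.3° and the key did not come near it.
- **Forces:** the highest I read was about 20 N, while setting the key down on the mat.

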